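# Pack the pastry set onto its tray

### The arm

A 7-joint arm with a two-finger parallel gripper is mounted at the origin on a cart in front of the work surface, level with it; the furniture and walls round the work are solid. World frame = base frame: x ahead of the robot, y to its left, z up, the work surface at z = 0. Lengths are in m, angles in rad, forces in N, time in s.
With the tool pointing down it reaches from about 0.4 to 0.875 m from the base axis. Payload 6.5 kg.
Tool frame: the origin (TCP) lies midway between the tips of the shut fingers; the grasp point (between the pads) lies 19 mm behind it (r.grasp_offset is the x of the grasp point in the tool frame, in m); x points along the fingers, y is the direction in which the jaws open and shut, and the axes are right-handed (so a half turn about x gives the same grasp; the last joint's range is limited). The gripper opens to 88 mm and grips with 3 to 60 N. Pads are 18 mm wide; open, the fingers measure 123 mm over their backs; the gripper's body (75 mm by 187 mm) begins 45 mm behind the grasp point.
Start: joints at [1.05, 0.536, -0.004, 1.538, 0.003, 1.067, -0.071], TCP at [0.286, -0.584, 0.239] pointing down, gripper open.
Joint ranges: [-2.7, 2.7], [-0.37, 2.16], [-1.27, 1.26], [0.24, 2.4], [-1.31, 4.45], [0.19, 1.91], [-2.76, 2.76]. Speed limits (rad/s): [2.39, 2.39, 3.14, 3.14, 3.14, 3.14, 3.14].

### API

Orientations are given as a 3x3 rotation matrix whose columns are the frame's x, y, z axes.
In Python, from bench import r, snapshot, get_calibration, nets gives the robot as it stands. The module is installed in compiled form; this text tells all that it offers.
- The arm moves only by the shell command python3 -m creep 'ROWS' [OPENING] [FORCE]. ROWS is text: rows parted by semicolons, each of 4 numbers parted by spaces: the shift along the tool's x, y, z in mm, then the turn about the tool's x in degrees. A call has 1 to 20 rows; each row is the pose to reach, as a shift and turn from the pose measured when the call began, along the tool's axes at that moment; what a row does not reach only later rows make up. A row lasts 1/12 s, in which the tool goes at most 41.7 mm and 7.16 degrees, less where a joint would pass 70% of its speed; a pose out of reach is approached as far as the arm can. A call with a gripper value outside its range is refused whole. OPENING is the closure, from -1 (fully open) to 1 (shut), so that 0 is half open, set as the call begins (- or left out, the last holds). The fingers move at their own pace and stop on an object; FORCE is the grip in N (left out, the last holds). Time passes only in rows, so rows that repeat a pose let the fingers close. It gives the time, the measured TCP pose, the force and the opening at its end, in the units of the state.
- r.sense(): the state, without advancing time (a new reading comes with each control period).
- snapshot(name): name is "scene" or "top" or "wrist"; returns the picture (420x560x3 uint8, red, green, blue); there is no depth.
- get_calibration(name): a dict with "intrinsics" (3x3 intrinsics, pixels), "R" (3x3) and "t" (3): a world point X has camera coordinates R X + t. Camera axes: x right, y down, z forward; pixel columns grow to the right and rows downward; lengths in m; the calibration is good to about 2 mm. A picture is of the moment at which its call begins: read the wrist's pose just before it. get_calibration takes no time and is no camera call; for the wrist camera it gives the pose at the moment of the call.
- r.finish_job(): hands the job in, once; it reports no verdict.
Trained networks look in the newest picture that a camera, given by its name, has taken for a name from the list of things; names that differ only in an ending like _2 or _b are one class to them, and where a whole thing is asked for, a point or a joint stands for the part that bears it (a point fixed in the world has none). Each returns a list of dicts, best first, with "conf" (0 to 1); they miss things now and then, are a little off and sometimes report something else, mostly with a low value. They report only what shows in the picture. A call takes as long as a camera call. They do not tell look-alikes from the thing itself.
- nets.spot_in(camera, target): "at" ([column, row] in pixels, amid what is visible of it).
- nets.mark_of(camera, target): "at" ([column, row] in pixels: a listed point, or the origin of a listed thing).
The state is a dict: "time_s": time; "qpos": joint angles; "joint_velocities": joint speeds; "joint_torque": joint torques, N m; "ee_pos": TCP position; "tcp_rot": TCP orientation; "contact_force": force on the tool from outside, world axes, zero at the start; "wrist_torque": the same for the moment, N m; "grip_width": opening from 0.0 (shut) to 1.0 (fully open).
Only numpy, scipy, OpenCV 4.12 (cv2) and the standard library are available. Lean on these libraries where they do the work, as an engineer would, in place of code of your own. Each camera call takes 0.05 s, during which the arm holds its last target.

### The job

Put the pastry set away on its square tray: take the medium plain mould out of the large one and stand the small, medium and large plain moulds and the plain ring cutter upright each in its own holder ring, the smallest mould in the smallest ring, the next in the next larger, the large mould in the second largest and the ring cutter in the widest. The fluted steel mould and the steel cup with a handle do not belong to the set: leave them standing where they are.

Things in the scene. Friction and masses are not known exactly. Their poses are not given: they have to be found in the camera images.
- small_mould: Smallest plain smooth steel mould: open tapered cup, 32 mm across the foot, 44 mm across the rim, 60 mm high, wall 4 mm, inner floor 30 mm above the foot; stands by itself. Origin at the centre of the underside, z up along its axis; round, so yaw is of no matter.
- medium_mould: Middle-sized plain smooth steel mould: open tapered cup, 46 mm across the foot, 56 mm across the rim, 60 mm high, wall 4 mm, inner floor 30 mm above the foot; at the start it stands nested inside the large mould, on its inner floor, with about 3 mm play all round and its upper 30 mm showing above the large mould's rim. Origin at the centre of the underside, z up along its axis; round, so yaw is of no matter.
- large_mould: Largest plain smooth steel mould: open tapered cup, 56 mm across the foot, 66 mm across the rim, 60 mm high, wall 4 mm, inner floor 30 mm above the foot; at the start the medium mould is nested in it. Origin at the centre of the underside, z up along its axis; round, so yaw is of no matter.
- cutter: Plain round steel ring cutter, open at both ends, 63 mm across, 37 mm high, thin wall; lower than the moulds. Origin at the centre of its underside, z up along its axis.
- small_ring: Smallest of the four shallow round white holder rings on the square tray, for the small mould: bore 48 mm, lip 4 mm thick, 9 mm high overall with a 3 mm floor, so a piece stands 3 mm above this origin. Fixed in the tray (240 mm square, low 14 mm rim, tray floor 4 mm thick; the rings stand 110 mm apart in a two by two square, in any arrangement). Origin at the centre of its underside, z up.
- medium_ring: Second smallest of the four shallow round white holder rings on the square tray, for the medium mould: bore 62 mm, lip 4 mm thick, 9 mm high overall with a 3 mm floor, so a piece stands 3 mm above this origin. Fixed in the tray (240 mm square, low 14 mm rim, tray floor 4 mm thick; the rings stand 110 mm apart in a two by two square, in any arrangement). Origin at the centre of its underside, z up.
- large_ring: Second largest of the four shallow round white holder rings on the square tray, for the large mould: bore 72 mm, lip 4 mm thick, 9 mm high overall with a 3 mm floor, so a piece stands 3 mm above this origin. Fixed in the tray (240 mm square, low 14 mm rim, tray floor 4 mm thick; the rings stand 110 mm apart in a two by two square, in any arrangement). Origin at the centre of its underside, z up.
- cutter_ring: Widest of the four shallow round white holder rings on the square tray, for the ring cutter: bore 80 mm, lip 4 mm thick, 9 mm high overall with a 3 mm floor, so a piece stands 3 mm above this origin. Fixed in the tray (240 mm square, low 14 mm rim, tray floor 4 mm thick; the rings stand 110 mm apart in a two by two square, in any arrangement). Origin at the centre of its underside, z up.
- fluted_mould: Look-alike that does not belong: steel mould with 16 upright flutes round the outside, 46 mm foot, about 62 mm across the flutes at the top, 60 mm high. Stays where it stands. Origin at the centre of its underside, z up.
- handled_cup: Look-alike that does not belong: plain tapered steel cup, 56 mm across the rim, 60 mm high, with a loop handle on one side (its +y) that reaches 55 mm from the axis. Stays where it stands. Origin at the centre of its underside, z up.
Mind the look-alikes: they are no part of the job. Leave any red look-alike of the medium_mould alone. Leave any black look-alike of the small_ring alone.

How it is judged:
At the end, for the whole second after the job is handed in: Each plain mould and the ring cutter stands upright (within 0.1 rad), flat on the floor of its own ring (origin 3 mm above the ring's, at most 7 mm), within 12 mm of the ring's centre, released and at rest; the fluted mould and the handled cup still stand upright within 25 mm of where they were (horizontal distance between small_mould and small_ring below 0.012 m and z of small_mould in the frame of small_ring between -0.001 and 0.007 m and angle between each of small_mould, medium_mould, large_mould, cutter, fluted_mould, handled_cup's own z axis and vertical below 0.1 rad and linear speed of each of small_mould, medium_mould, large_mould, cutter, fluted_mould, handled_cup below 0.02 m/s and horizontal distance between medium_mould and medium_ring below 0.012 m and z of medium_mould in the frame of medium_ring between -0.001 and 0.007 m and horizontal distance between large_mould and large_ring below 0.012 m and z of large_mould in the frame of large_ring between -0.001 and 0.007 m and horizontal distance between cutter and cutter_ring below 0.012 m and z of cutter in the frame of cutter_ring between -0.001 and 0.007 m and distance of each of fluted_mould, handled_cup from where it was at the start of the episode below 0.025 m); the robot touches nothing.
It also fails if it takes over 112 s, if anything falls off the work surface, if the arm or the gripper's body presses on something with over 40 N, if the wrist force passes 120 N, or if a joint passes its speed limit or range.

## Working session

There is one attempt and no reset: what is moved stays moved. The work goes in short steps, Python scripts to look and compute and a shell command to move; the robot and the scene stay as the last step left them, time stands still between calls to the robot, and variables do not carry over. Pictures are saved under pics/ and viewed, and the job is handed in when it is done.

```bash
mkdir -p pics; python3 - <<'E'
from bench import r, snapshot, get_calibration, nets
import cv2
s=r.sense();print(s['time_s'],s['ee_pos'],s['tcp_rot'],s['grip_width'],r.grasp_offset)
for c in ['scene','top']:
    im=snapshot(c);cv2.imwrite(f'pics/{c}0.png',im[:,:,::-1])
    k=get_calibration(c);print(c,k)
    for n in ['small_mould','medium_mould','large_mould','cutter','small_ring','medium_ring','large_ring','cutter_ring','fluted_mould','handled_cup']:
        print(n,[(d['at'],round(d['conf'],2)) for d in nets.mark_of(c,n)][:4])
print(r.sense()['time_s'])
E
```

```text
0.0 [ 0.28524532 -0.58336873  0.23782127] [[-8.96571075e-04  4.39351355e-01 -8.98314857e-01]
 [ 1.53180595e-03 -8.98313561e-01 -4.39352250e-01]
 [-9.99998425e-01 -1.76995456e-03  1.32400935e-04]] 0.9976343865040983 -0.0187
scene {'intrinsics': array([[428.80362177,   0.        , 280.97619447],
       [  0.        , 428.80362177, 207.27577022],
       [  0.        ,   0.        ,   1.        ]]), 'R': array([[-0.65104966, -0.75883714, -0.01733564],
       [-0.56303275,  0.49812293, -0.65944497],
       [ 0.50904662, -0.4195709 , -0.75155293]]), 't': array([0.42946414, 0.34762588, 1.01905047])}
small_mould [([201.1, 310.4], 0.88)]
medium_mould [([275.4, 220.8], 0.86), ([344.3, 250.9], 0.77)]
large_mould [([277.6, 222.7], 0.75)]
cutter [([306.3, 257.1], 0.73), ([336.2, 170.8], 0.32)]
small_ring [([312.2, 185.7], 0.52), ([312.5, 137.9], 0.52)]
medium_ring [([333.4, 205.9], 0.55)]
large_ring [([340.7, 170.0], 0.57)]
cutter_ring [([358.4, 190.0], 0.7)]
fluted_mould [([227.0, 252.8], 0.98)]
handled_cup [([260.1, 297.5], 0.62)]
top {'intrinsics': array([[458.94380139,   0.        , 266.70226381],
       [  0.        , 458.94380139, 207.59037055],
       [  0.        ,   0.        ,   1.        ]]), 'R': array([[ 0.00832231, -0.99993256, -0.00809971],
       [-0.99317606, -0.00732325, -0.1163945 ],
       [ 0.11632734,  0.00901311, -0.99317003]]), 't': array([0.07285622, 0.61669256, 1.13677824])}
small_mould [([139.3, 252.4], 0.51), ([194.0, 281.2], 0.23)]
medium_mould [([262.5, 218.3], 0.82), ([299.8, 300.1], 0.76)]
large_mould [([269.3, 215.1], 0.57)]
cutter [([264.1, 272.4], 0.64)]
small_ring [([340.2, 201.7], 0.75), ([398.6, 142.5], 0.68)]
medium_ring [([336.2, 243.7], 0.91)]
large_ring [([380.4, 205.5], 0.72)]
cutter_ring [([382.3, 244.5], 0.8)]
fluted_mould [([203.2, 211.8], 0.89)]
handled_cup [([191.3, 278.8], 0.71)]
1.1
```

View pics/top0.png

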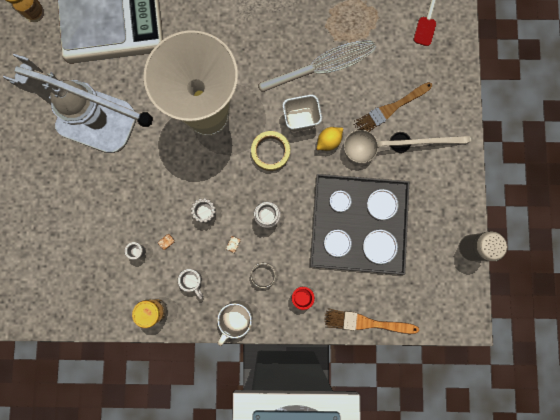

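View pics/scene0.png

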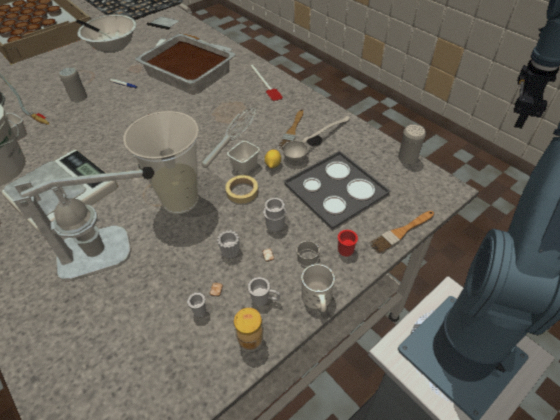

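The top view shows the tray at columns 313–408, with its rings near (340,201), (382,205), (337,243) and (380,246). The nested pair is at about (266,215), the cutter at (263,276), the small mould at (134,252), the fluted mould at (203,211), and the handled cup at (190,281). The red cup at (303,298) and the black ring at (400,142) are decoys.

```bash
cat > h.py <<'E'
import numpy as np, cv2
from bench import r, snapshot, get_calibration, nets
def ray(k,uv,z):
    R=k['R'];t=k['t'];c=-R.T@t
    d=R.T@np.linalg.inv(k['intrinsics'])@np.array([uv[0],uv[1],1.])
    return (c+d*(z-c[2])/d[2])[:2]
def proj(k,X):
    p=k['intrinsics']@(k['R']@np.array(X,float)+k['t']);return p[:2]/p[2]
def goto(x,y,z=None,yaw=None):
    """shift in tool axes mm from the present pose to world x,y,z"""
    s=r.sense();p=np.array(s['ee_pos']);T=np.array(s['tcp_rot'])
    d=np.array([x,y,p[2] if z is None else z])-p
    return np.round(T.T@d*1000,1)
E
python3 - <<'E'
from h import *
kt=get_calibration('top');ks=get_calibration('scene')
P={'small_mould':([139.3,252.4],[201.1,310.4],0),'medium':([262.5,218.3],[275.4,220.8],.03),'large':([269.3,215.1],[277.6,222.7],0),'cutter':([264.1,272.4],[306.3,257.1],0),
'small_ring':([340.2,201.7],[312.2,185.7],.004),'medium_ring':([336.2,243.7],[333.4,205.9],.004),'large_ring':([380.4,205.5],[340.7,170.],.004),'cutter_ring':([382.3,244.5],[358.4,190.],.004),'fl':([203.2,211.8],[227,252.8],0),'hc':([191.3,278.8],[260.1,297.5],0)}
for n,(a,b,z) in P.items(): print(n,ray(kt,a,z).round(4),ray(ks,b,z).round(4))
im=cv2.imread('pics/top0.png')
cv2.imwrite('pics/traytop.png',cv2.resize(im[165:285,300:420],None,fx=5,fy=5,interpolation=cv2.INTER_CUBIC))
cv2.imwrite('pics/mtop.png',cv2.resize(im[190:315,110:310],None,fx=4,fy=4,interpolation=cv2.INTER_CUBIC))
E
```

```text
small_mould [0.5001 0.4098] [0.5037 0.4052]
medium [0.5891 0.0883] [0.5861 0.084 ]
large [0.6005 0.071 ] [0.5954 0.0685]
cutter [0.4511 0.0834] [0.4465 0.0888]
small_ring [ 0.6369 -0.115 ] [ 0.6365 -0.1133]
medium_ring [ 0.5267 -0.1035] [ 0.5296 -0.1026]
large_ring [ 0.6276 -0.2202] [ 0.6264 -0.2347]
cutter_ring [ 0.5256 -0.223 ] [ 0.5246 -0.2105]
fl [0.6079 0.2453] [0.6066 0.2485]
hc [0.4331 0.2719] [0.4326 0.2672]
```

View pics/traytop.png

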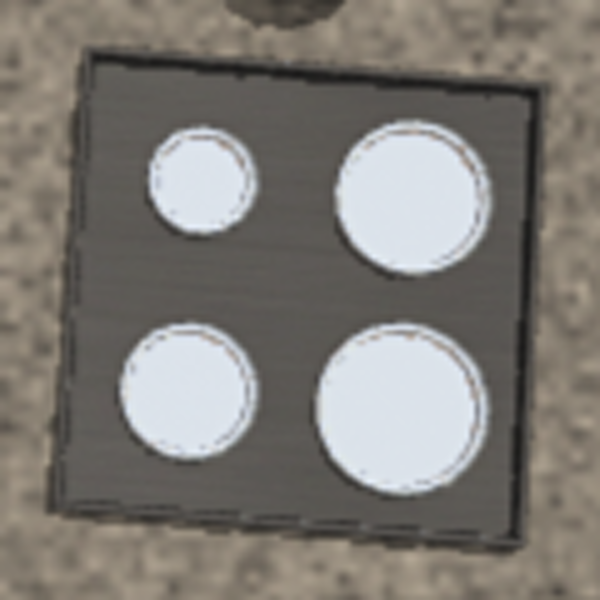

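View pics/mtop.png

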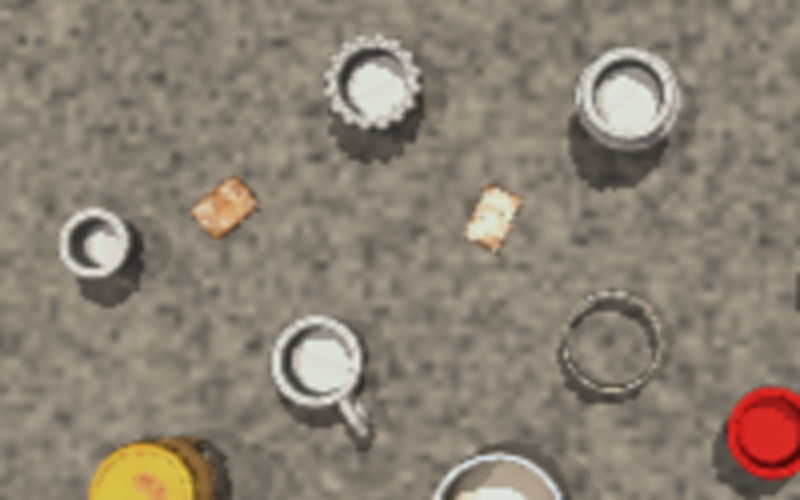

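```bash
python3 - <<'E'
from h import *
kt=get_calibration('top');im=cv2.imread('pics/top0.png')
m=((im.min(2)>190)*255).astype('uint8');m[:,:312]=0;m[:,410:]=0;m[:170]=0;m[280:]=0
c,_=cv2.findContours(m,cv2.RETR_EXTERNAL,cv2.CHAIN_APPROX_NONE)
R=[]
for q in c:
    if cv2.contourArea(q)>100:
        (x,y),_=cv2.minEnclosingCircle(q);e=cv2.fitEllipse(q)
        R.append((e[1],ray(kt,e[0],.011)))
        print(e[0],np.round(e[1],1),ray(kt,e[0],.011).round(4))
P=np.array([a[1] for a in R]);print('centre',P.mean(0),[np.round(np.linalg.norm(P[i]-P[j]),4) for i in range(4) for j in range(i)])
g=[('small',.5001,.4098,[(.016,0),(.022,.06)]),('cut',.4511,.0834,[(.0315,0),(.0315,.037)]),('large',.5925,.079,[(.033,.06),(.028,.09)])]
z=lambda x,y:(int((x+.5)*4-.5),int((y+.5)*4-.5))
big=cv2.resize(im,None,fx=4,fy=4,interpolation=cv2.INTER_CUBIC)
from scipy.optimize import minimize
gray=cv2.GaussianBlur(cv2.cvtColor(im,cv2.COLOR_BGR2GRAY),(0,0),.7).astype('float32')
gx=cv2.Sobel(gray,cv2.CV_32F,1,0);gy=cv2.Sobel(gray,cv2.CV_32F,0,1)
a=np.linspace(0,2*np.pi,120)
def score(x,y,rad,h):
    uv=[proj(kt,(x+rad*np.cos(t),y+rad*np.sin(t),h)) for t in a];uv=np.array(uv,np.float32)
    cc=np.array(proj(kt,(x,y,h)));n=uv-cc;n/=np.linalg.norm(n,axis=1)[:,None]
    s=cv2.remap(gx,uv[:,0],uv[:,1],1)[:,0]*n[:,0]+cv2.remap(gy,uv[:,0],uv[:,1],1)[:,0]*n[:,1]
    return -s.mean()
for n,x0,y0,cs in g:
    for rad,h in cs:
        best=max((score(x0+dx,y0+dy,rad,h),x0+dx,y0+dy) for dx in np.arange(-.015,.0151,.0015) for dy in np.arange(-.015,.0151,.0015))
        print(n,rad,h,np.round(best,4))
        for t in a: cv2.circle(big,z(*proj(kt,(best[1]+rad*np.cos(t),best[2]+rad*np.sin(t),h))),1,(0,0,255) if h<.08 else (0,255,0),-1)
o=np.hstack([big[180*4:250*4,235*4:300*4],big[240*4:310*4,235*4:300*4],big[220*4:290*4,110*4:170*4]])
cv2.imwrite('pics/fit.png',o);print(o.shape)
E
```

```text
(379.079833984375, 246.60870361328125) [29.7 33.1] [ 0.5198 -0.2129]
(336.8532409667969, 242.88076782226562) [24.3 25.4] [ 0.5286 -0.1042]
(339.5700378417969, 200.9693603515625) [18. 20.] [ 0.6379 -0.1123]
(381.5261535644531, 204.5402069091797) [26.4 29.4] [ 0.6293 -0.2215]
centre [ 0.57888691 -0.16273355] [np.float64(0.1091), np.float64(0.1551), np.float64(0.1096), np.float64(0.1098), np.float64(0.1546), np.float64(0.1095)]
small 0.016 0 [197.4752   0.5016   0.4173]
small 0.022 0.06 [264.4229   0.5046   0.4098]
cut 0.0315 0 [11.4253  0.4406  0.0729]
cut 0.0315 0.037 [27.5968  0.4451  0.0864]
large 0.033 0.06 [1.747258e+02 5.970000e-01 7.750000e-02]
large 0.028 0.09 [2.024858e+02 5.970000e-01 7.750000e-02]
(280, 760, 3)
```

View pics/fit.png

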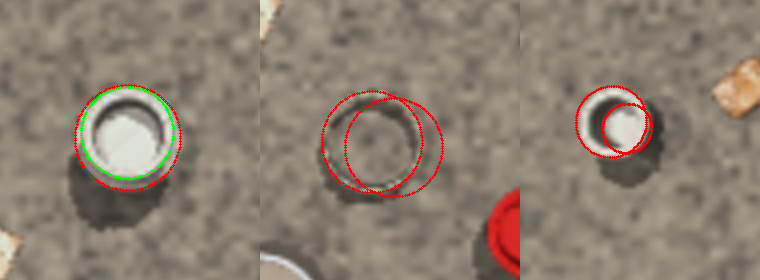

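Fits: nested pair (0.597, 0.0775), small mould (0.5046, 0.4098), cutter about (0.445, 0.086). The four ring centres are about 110 mm apart, as they should be.

```bash
python3 -c "
from h import *
print(goto(.597,.0775,.22))"
```

```text
[  18.7 -457.4 -570.4]
```

```bash
python3 -m creep '0 -22 -28 0;0 -46 -57 2;2 -69 -85 4;3 -92 -114 6;4 -115 -143 8;5 -137 -171 10;6 -160 -200 12;7 -183 -228 14;8 -206 -257 16;9 -229 -285 18;10 -252 -314 20;11 -275 -342 22;12 -297 -371 24;13 -320 -399 26;15 -343 -428 26;16 -366 -456 26;17 -389 -485 26;18 -412 -513 26;18 -435 -542 26;19 -457 -570 26' -1 20; python3 - <<'E'
from h import *
im=snapshot('wrist');cv2.imwrite('pics/w1.png',im[:,:,::-1]);k=get_calibration('wrist');print(k)
s=r.sense();print(s['ee_pos'],s['tcp_rot'],goto(.597,.0775,.066))
for n in ['medium_mould','large_mould']:print(nets.mark_of('wrist',n))
print(proj(k,(.597,.0775,.09)))
E
```

```text
time_s: 2.77
ee_pos: [0.5975, 0.079, 0.2199]
tcp_rot: [[0.001, 0.001, -1.0], [0.0, -1.0, -0.001], [-1.0, -0.0, -0.001]]
contact_force: [1.0, -0.0, 0.3]
grip_width: 0.999
{'intrinsics': array([[333.46448652,   0.        , 278.93832487],
       [  0.        , 333.46448652, 211.4704188 ],
       [  0.        ,   0.        ,   1.        ]]), 'R': array([[ 0.00903562, -0.99993552, -0.00687914],
       [-0.95616958, -0.01065324,  0.29261961],
       [-0.29267403,  0.00393363, -0.95620418]]), 't': array([0.08409905, 0.53832133, 0.54877501])}
[0.59933764 0.08798028 0.21990522] [[ 0.0027737   0.00945379 -0.99995147]
 [ 0.00617445 -0.99993641 -0.00943652]
 [-0.99997709 -0.00614798 -0.0028319 ]] [153.8  11.4   2.9]
[{'at': [279.5, 187.4], 'conf': 0.86}]
[{'at': [280.1, 182.3], 'conf': 0.56}]
[292.10038085 203.37162583]
```

View pics/w1.png

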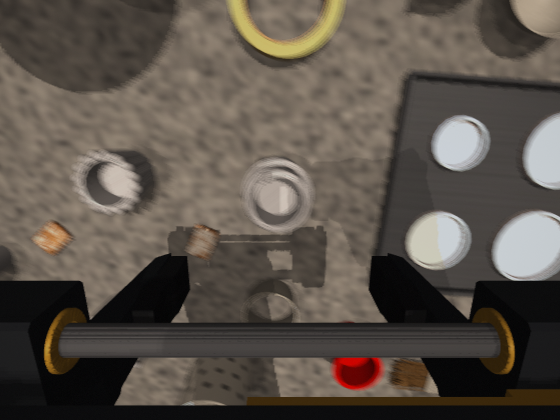

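The picture was taken while the arm was still settling. I'll let it rest and measure again.

```bash
cat >> h.py <<'E'
_a=np.linspace(0,2*np.pi,120)
def fit(im,k,x0,y0,circles,rng=.015,sign=-1):
    gray=cv2.GaussianBlur(cv2.cvtColor(im,cv2.COLOR_RGB2GRAY),(0,0),1.).astype('float32')
    gx=cv2.Sobel(gray,cv2.CV_32F,1,0);gy=cv2.Sobel(gray,cv2.CV_32F,0,1)
    def sc(x,y):
        tot=0
        for rad,h in circles:
            X=np.stack([x+rad*np.cos(_a),y+rad*np.sin(_a),0*_a+h])
            p=k['intrinsics']@(k['R']@X+k['t'][:,None]);uv=(p[:2]/p[2]).T.astype('float32')
            n=uv-uv.mean(0);n/=np.linalg.norm(n,axis=1)[:,None]
            s=cv2.remap(gx,uv[:,0],uv[:,1],1)[:,0]*n[:,0]+cv2.remap(gy,uv[:,0],uv[:,1],1)[:,0]*n[:,1]
            tot+=(sign*s).mean() if sign else np.abs(s).mean()
        return tot
    b=max((sc(x0+dx,y0+dy),x0+dx,y0+dy) for dx in np.arange(-rng,rng+1e-9,.001) for dy in np.arange(-rng,rng+1e-9,.001))
    out=im[:,:,::-1].copy()
    for rad,h in circles:
        for t in _a: cv2.circle(out,tuple(np.round(proj(k,(b[1]+rad*np.cos(t),b[2]+rad*np.sin(t),h))).astype(int)),0,(0,0,255),-1)
    return b,out
E
python3 -m creep '0 0 0 0;0 0 0 0;0 0 0 0;0 0 0 0'; python3 - <<'E'
from h import *
k=get_calibration('wrist');im=snapshot('wrist')
b,o=fit(im,k,.597,.0775,[(.028,.09)]);print(b);b2,_=fit(im,k,.597,.0775,[(.033,.06)]);print(b2)
cb,_=fit(im,k,.445,.086,[(.0315,.037)]);print('cut',cb)
cv2.imwrite('pics/w2.png',o)
s=r.sense();print(s['ee_pos'],s['tcp_rot'],goto(b[1],b[2],.066))
E
```

```text
time_s: 3.25
ee_pos: [0.597, 0.0794, 0.2196]
tcp_rot: [[0.0, 0.005, -1.0], [0.001, -1.0, -0.005], [-1.0, -0.001, -0.0]]
contact_force: [1.0, -0.6, 1.0]
grip_width: 0.994
(np.float32(126.85159), np.float64(0.595), np.float64(0.07650000000000001))
(np.float32(84.69109), np.float64(0.594), np.float64(0.07750000000000001))
cut (np.float32(49.435833), np.float64(0.443), np.float64(0.08600000000000001))
[0.59708483 0.07953973 0.21964912] [[ 2.44463749e-04  4.71772869e-03 -9.99988842e-01]
 [ 1.26292153e-03 -9.99988075e-01 -4.71741633e-03]
 [-9.99999173e-01 -1.26175420e-03 -2.50418955e-04]] [153.6   3.2   2.1]
```

View pics/w2.png

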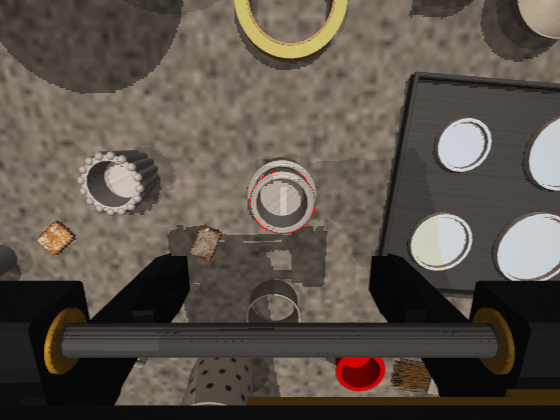

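The fit circle lies on the medium mould's rim at about (283,200). The wrist and top cameras agree to 2 mm, so I'll descend and grip.

```bash
python3 -m creep '25 1 0 0;55 2 1 0;85 3 1 0;115 3 1 0;138 3 1 0;148 3 1 0;153 3 1 0;153 3 1 0;153 3 1 0;153 3 1 0' && python3 -m creep '0 0 0 0;0 0 0 0;0 0 0 0;0 0 0 0;0 0 0 0;0 0 0 0;0 0 0 0;0 0 0 0' 1 20; python3 - <<'E'
from h import *
im=snapshot('wrist');cv2.imwrite('pics/w3.png',im[:,:,::-1])
E
```

```text
time_s: 4.13
ee_pos: [0.5974, 0.0769, 0.0683]
tcp_rot: [[0.003, 0.005, -1.0], [0.002, -1.0, -0.005], [-1.0, -0.002, -0.003]]
contact_force: [-0.5, -0.6, -0.4]
grip_width: 1.0
time_s: 4.8
ee_pos: [0.5974, 0.0769, 0.0684]
tcp_rot: [[0.003, 0.005, -1.0], [0.002, -1.0, -0.005], [-1.0, -0.002, -0.003]]
contact_force: [-0.9, 0.1, 1.1]
grip_width: 0.584
```

View pics/w3.png

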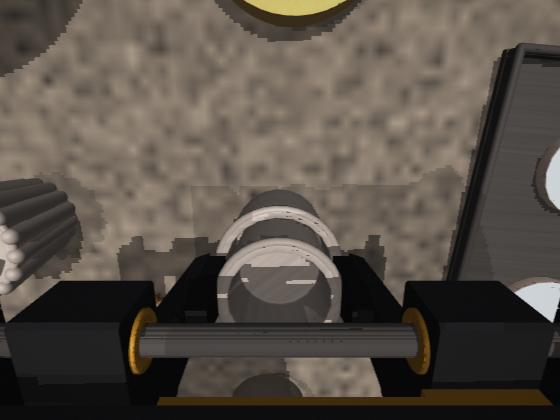

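The fingers hold the medium mould's upper part (51 mm opening), with the large mould's rim just below. Lifting.

```bash
python3 -m creep '0 0 0 0;-5 0 0 0;-12 0 0 0;-22 0 0 0;-37 0 0 0;-57 0 0 0;-80 0 0 0;-100 0 0 0;-115 0 0 0;-120 0 0 0;-120 0 0 0'; python3 - <<'E'
from h import *
im=snapshot('wrist');cv2.imwrite('pics/w4.png',im[:,:,::-1])
print(goto(.5286,-.1042,.15))
E
```

```text
time_s: 5.77
ee_pos: [0.5981, 0.0769, 0.1903]
tcp_rot: [[0.006, 0.005, -1.0], [0.002, -1.0, -0.004], [-1.0, -0.002, -0.006]]
contact_force: [0.2, -0.9, -0.9]
grip_width: 0.578
[ 38.3 180.7  69.6]
```

View pics/w4.png

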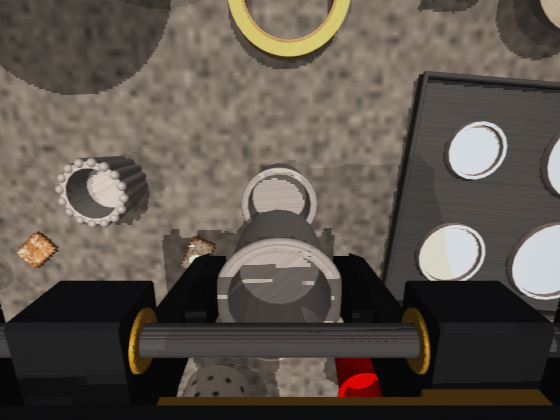

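The medium mould came out and the large one stayed standing at about (279,200). I'll refine the ring centres now.

```bash
python3 - <<'E'
from h import *
kt=get_calibration('top');kw=get_calibration('wrist')
it=snapshot('top');iw=snapshot('wrist')
for n,x,y,rd in [('s',.638,-.1123,.028),('m',.5286,-.1042,.035),('l',.6293,-.2215,.040),('c',.5198,-.2129,.044)]:
    print(n,np.round(fit(it,kt,x,y,[(rd,.013)])[0],4),np.round(fit(iw,kw,x,y,[(rd,.013)])[0],4) if n in 'sm' else '')
print('large',fit(iw,kw,.595,.0775,[(.033,.06)])[0],fit(it,kt,.595,.0775,[(.033,.06)])[0])
print(goto(.529,-.105,.12))
E
```

```text
s [ 2.973466e+02  6.390000e-01 -1.133000e-01] [ 3.202471e+02  6.380000e-01 -1.143000e-01]
m [ 3.106837e+02  5.296000e-01 -1.052000e-01] [ 2.884885e+02  5.276000e-01 -1.062000e-01]
l [ 2.988096e+02  6.313000e-01 -2.235000e-01] 
c [ 3.012184e+02  5.208000e-01 -2.149000e-01] 
large (np.float32(88.26966), np.float64(0.595), np.float64(0.07750000000000001)) (np.float32(6.6462584), np.float64(0.582), np.float64(0.08350000000000002))
[ 67.  181.4  68.2]
```

```bash
python3 -m creep '0 20 8 0;0 50 18 0;0 85 30 0;5 120 45 0;20 150 57 0;40 170 64 0;60 180 67 0;70 182 67 0;70 182 67 0;70 182 67 0;70 182 67 0'; python3 - <<'E'
from h import *
print(goto(.530,-.1056,.048))
im=snapshot('wrist');cv2.imwrite('pics/w5.png',im[:,:,::-1])
E
```

```text
time_s: 6.83
ee_pos: [0.5314, -0.104, 0.1177]
tcp_rot: [[0.003, 0.007, -1.0], [0.002, -1.0, -0.007], [-1.0, -0.002, -0.003]]
contact_force: [0.3, 0.3, -1.1]
grip_width: 0.584
[69.7  1.7  1.6]
```

View pics/w5.png

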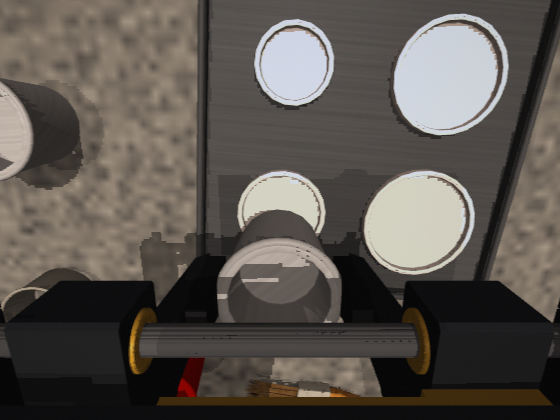

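The mould hangs in line with the medium ring at about (281,205). Lowering.

```bash
python3 -m creep '15 1 1 0;30 2 1 0;45 2 1 0;57 2 1 0;64 2 1 0;68 2 1 0;70 2 1 0;70 2 1 0;70 2 1 0'
```

```text
time_s: 7.63
ee_pos: [0.5312, -0.106, 0.0485]
tcp_rot: [[0.004, 0.007, -1.0], [0.002, -1.0, -0.007], [-1.0, -0.002, -0.004]]
contact_force: [0.1, 0.1, -1.8]
grip_width: 0.578
```

```bash
python3 -m creep '1 0 0 0;2 0 0 0;3 0 0 0;3 0 0 0;3 0 0 0'; python3 - <<'E'
from h import *
im=snapshot('wrist');cv2.imwrite('pics/w6.png',im[:,:,::-1])
im=snapshot('scene');cv2.imwrite('pics/s6.png',cv2.resize(im[130:260,220:420,::-1],None,fx=4,fy=4))
E
```

```text
time_s: 8.05
ee_pos: [0.5312, -0.1061, 0.0455]
tcp_rot: [[0.004, 0.007, -1.0], [0.002, -1.0, -0.007], [-1.0, -0.002, -0.004]]
contact_force: [-0.4, 1.1, -1.1]
grip_width: 0.576
```

View pics/w6.png

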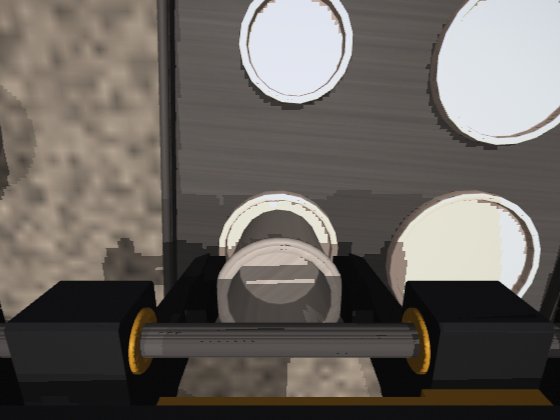

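View pics/s6.png

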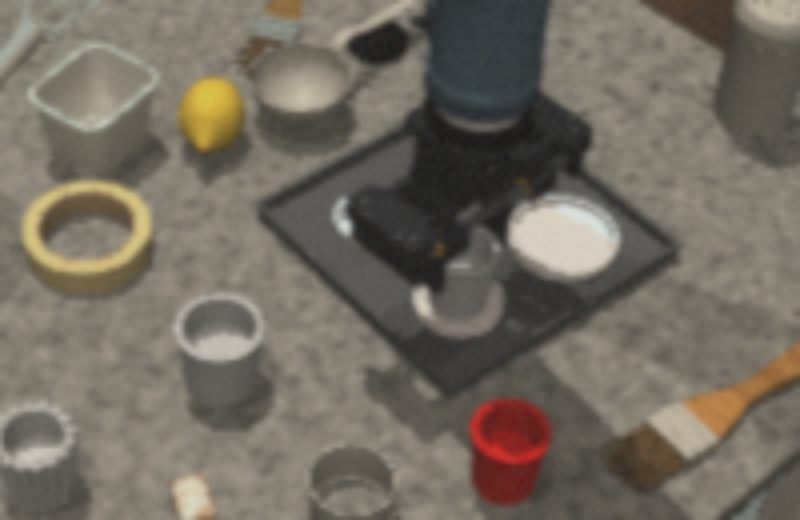

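The mould is inside the ring but no contact shows yet, so I'll feel for the floor.

```bash
python3 -m creep '1 0 0 0;2 0 0 0;2 0 0 0;2 0 0 0'; python3 -m creep '1 0 0 0;2 0 0 0;2 0 0 0;2 0 0 0'
```

```text
time_s: 8.48
ee_pos: [0.5316, -0.1058, 0.0449]
tcp_rot: [[0.005, 0.007, -1.0], [0.002, -1.0, -0.007], [-1.0, -0.002, -0.005]]
contact_force: [-4.7, 1.7, 15.3]
grip_width: 0.58
time_s: 8.82
ee_pos: [0.5318, -0.1058, 0.0445]
tcp_rot: [[0.005, 0.007, -1.0], [0.002, -1.0, -0.007], [-1.0, -0.002, -0.005]]
contact_force: [-6.5, 0.8, 19.1]
grip_width: 0.58
```

Contact with the floor at TCP z = 0.0447. Releasing and going up.

```bash
python3 -m creep '-1 0 0 0;-1 0 0 0;-1 0 0 0;-1 0 0 0;-1 0 0 0' -0.6 20 && python3 -m creep '-1 0 0 0;-5 0 0 0;-20 0 0 0;-45 0 0 0;-75 0 0 0;-110 0 0 0;-135 0 0 0;-145 0 0 0' -1; python3 - <<'E'
from h import *
im=snapshot('wrist');cv2.imwrite('pics/w7.png',im[:,:,::-1]);print(goto(.5955,.077,.15))
E
```

```text
time_s: 9.23
ee_pos: [0.5317, -0.1058, 0.0453]
tcp_rot: [[0.004, 0.007, -1.0], [0.002, -1.0, -0.007], [-1.0, -0.002, -0.005]]
contact_force: [0.1, 0.3, -0.3]
grip_width: 0.8
time_s: 9.9
ee_pos: [0.533, -0.1063, 0.1943]
tcp_rot: [[0.01, 0.007, -1.0], [0.001, -1.0, -0.007], [-1.0, -0.001, -0.01]]
contact_force: [0.9, -0.0, 0.4]
grip_width: 0.997
[  45.1 -182.9  -63.1]
```

View pics/w7.png

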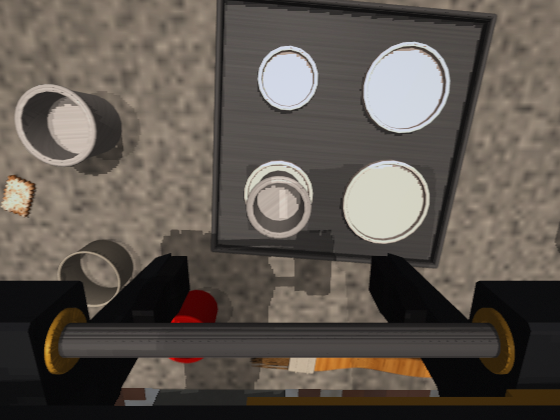

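The medium mould stands in its ring at about (278,205). The large mould is next.

```bash
python3 -m creep '0 -20 -8 0;0 -50 -18 0;0 -85 -30 0;5 -120 -43 0;15 -150 -54 0;25 -170 -60 0;38 -180 -63 0;45 -183 -63 0;45 -183 -63 0;45 -183 -63 0;45 -183 -63 0'; python3 - <<'E'
from h import *
kw=get_calibration('wrist');iw=snapshot('wrist');b,o=fit(iw,kw,.595,.0775,[(.033,.06)]);print(b,goto(b[1],b[2],.028))
cv2.imwrite('pics/w8.png',o)
E
```

```text
time_s: 10.87
ee_pos: [0.5954, 0.0747, 0.1502]
tcp_rot: [[0.011, 0.004, -1.0], [-0.001, -1.0, -0.004], [-1.0, 0.001, -0.011]]
contact_force: [-0.1, 0.1, 0.2]
grip_width: 0.995
(np.float32(131.40569), np.float64(0.595), np.float64(0.07750000000000001)) [122.5  -2.6   2.1]
```

View pics/w8.png

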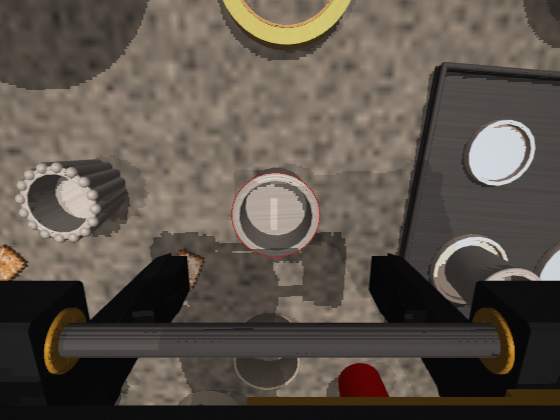

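The fit lies on the large mould's rim at about (276,215).

```bash
python3 -m creep '20 -1 1 0;45 -2 1 0;70 -2 1 0;95 -2 1 0;112 -2 1 0;120 -2 1 0;123 -2 1 0;123 -2 1 0;123 -2 1 0' && python3 -m creep '0 0 0 0;0 0 0 0;0 0 0 0;0 0 0 0;0 0 0 0;0 0 0 0;0 0 0 0' 1 20 && python3 -m creep '-5 0 0 0;-15 0 0 0;-35 0 0 0;-60 0 0 0;-80 0 0 0;-93 0 0 0;-100 0 0 0;-100 0 0 0;-100 0 0 0'; python3 - <<'E'
from h import *
im=snapshot('wrist');cv2.imwrite('pics/w9.png',im[:,:,::-1]);print(goto(.6305,-.2235,.12))
E
```

```text
time_s: 11.67
ee_pos: [0.5971, 0.0767, 0.0288]
tcp_rot: [[0.013, 0.003, -1.0], [-0.0, -1.0, -0.003], [-1.0, 0.0, -0.013]]
contact_force: [-0.2, 0.2, 1.2]
grip_width: 1.001
time_s: 12.25
ee_pos: [0.5974, 0.0768, 0.0293]
tcp_rot: [[0.014, 0.003, -1.0], [-0.0, -1.0, -0.003], [-1.0, 0.0, -0.014]]
contact_force: [-1.3, -0.9, 5.1]
grip_width: 0.688
time_s: 13.0
ee_pos: [0.5956, 0.0767, 0.1288]
tcp_rot: [[0.013, 0.003, -1.0], [-0.0, -1.0, -0.003], [-1.0, 0.0, -0.013]]
contact_force: [0.0, -0.5, -1.8]
grip_width: 0.686
[  8.8 300.3 -34.2]
```

View pics/w9.png

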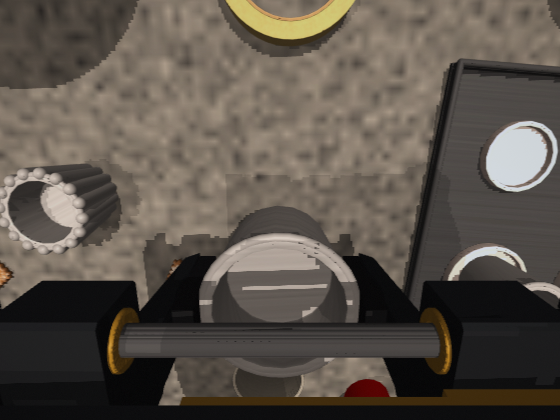

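Large mould held.

```bash
python3 -m creep '0 15 -2 0;0 40 -5 0;0 75 -9 0;0 112 -14 0;0 150 -18 0;0 188 -22 0;0 225 -27 0;0 260 -31 0;0 282 -33 0;0 295 -35 0;0 300 -36 0;0 300 -36 0;0 300 -36 0;0 300 -36 0'; python3 - <<'E'
from h import *
k=get_calibration('wrist');im=snapshot('wrist')
print(fit(im,k,.6305,-.2235,[(.040,.013)])[0],fit(im,k,.638,-.1138,[(.028,.013)])[0])
it=snapshot('top');kt=get_calibration('top')
print('med',fit(it,kt,.529,-.1056,[(.028,.067)],.01)[0])
cv2.imwrite('pics/w10.png',im[:,:,::-1]);print(goto(.632,-.2235,.038))
E
```

```text
time_s: 14.22
ee_pos: [0.6325, -0.2202, 0.1285]
tcp_rot: [[0.012, 0.007, -1.0], [0.001, -1.0, -0.007], [-1.0, -0.001, -0.012]]
contact_force: [0.1, -0.2, -1.4]
grip_width: 0.682
(np.float32(196.92116), np.float64(0.6285), np.float64(-0.22349999999999998)) (np.float32(321.11902), np.float64(0.637), np.float64(-0.11279999999999998))
med (np.float32(173.63542), np.float64(0.531), np.float64(-0.10560000000000001))
[90.8  2.6  1.6]
```

View pics/w10.png

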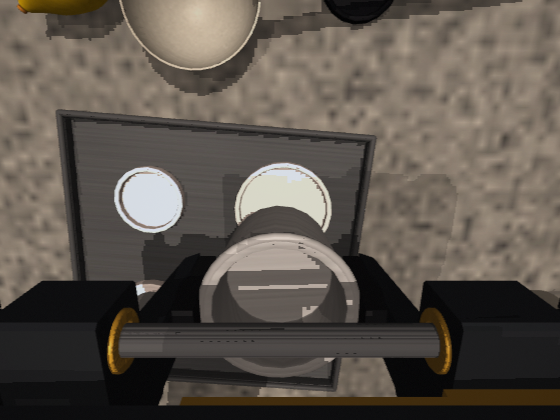

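The mould is above the large ring at about (283,208).

```bash
python3 -m creep '20 1 1 0;42 3 2 0;62 3 2 0;77 3 2 0;85 3 2 0;88 3 2 0;90 3 2 0;91 3 2 0;91 3 2 0;91 3 2 0' && python3 -m creep '1 0 0 0;2 0 0 0;3 0 0 0;3 0 0 0;3 0 0 0'; python3 - <<'E'
from h import *
im=snapshot('wrist');cv2.imwrite('pics/w11.png',im[:,:,::-1])
E
```

```text
time_s: 15.15
ee_pos: [0.6323, -0.2241, 0.0388]
tcp_rot: [[0.014, 0.006, -1.0], [0.0, -1.0, -0.006], [-1.0, -0.0, -0.014]]
contact_force: [0.2, -0.5, -1.0]
grip_width: 0.69
time_s: 15.57
ee_pos: [0.6327, -0.2243, 0.0363]
tcp_rot: [[0.014, 0.006, -1.0], [-0.0, -1.0, -0.006], [-1.0, 0.0, -0.014]]
contact_force: [-0.7, 0.3, 3.4]
grip_width: 0.69
```

View pics/w11.png

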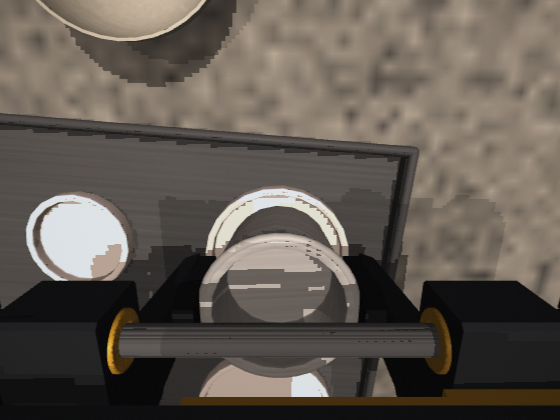

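The mould is inside the ring with light contact (3.4 N). Pressing a touch more, then releasing.

```bash
python3 -m creep '1 0 0 0;1 0 0 0;1 0 0 0' && python3 -m creep '0 0 0 0;0 0 0 0;0 0 0 0;0 0 0 0;0 0 0 0' -1 20 && python3 -m creep '-5 0 0 0;-20 0 0 0;-45 0 0 0;-75 0 0 0;-110 0 0 0;-140 0 0 0;-155 0 0 0;-155 0 0 0;-155 0 0 0'; python3 - <<'E'
from h import *
im=snapshot('wrist');cv2.imwrite('pics/w12.png',im[:,:,::-1]);k=get_calibration('wrist')
print('large',fit(im,k,.630,-.224,[(.033,.067)],.01)[0])
print(goto(.444,.0862,.15))
E
```

```text
time_s: 15.87
ee_pos: [0.6328, -0.2243, 0.0363]
tcp_rot: [[0.014, 0.006, -1.0], [-0.0, -1.0, -0.006], [-1.0, 0.0, -0.014]]
contact_force: [-3.4, 1.6, 9.3]
grip_width: 0.688
time_s: 16.28
ee_pos: [0.6327, -0.2242, 0.036]
tcp_rot: [[0.014, 0.006, -1.0], [-0.0, -1.0, -0.006], [-1.0, 0.0, -0.014]]
contact_force: [-0.3, 0.7, -0.8]
grip_width: 0.997
time_s: 17.03
ee_pos: [0.6311, -0.2245, 0.1928]
tcp_rot: [[0.017, 0.006, -1.0], [-0.001, -1.0, -0.006], [-1.0, 0.001, -0.017]]
contact_force: [-0.7, 0.4, 0.3]
grip_width: 1.0
large (np.float32(162.07484), np.float64(0.64), np.float64(-0.223))
[  38.5 -311.5  184.9]
```

View pics/w12.png

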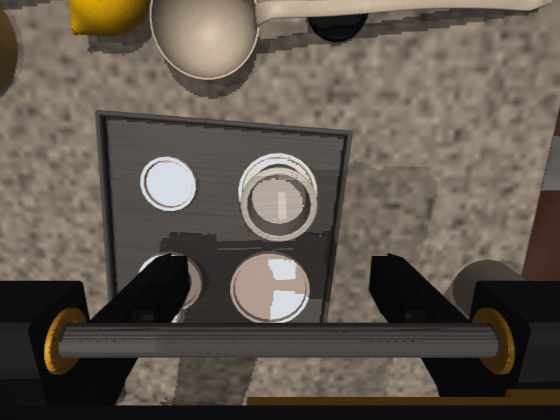

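The large mould stands in its ring at about (280,203). Now the cutter.

```bash
python3 -m creep '0 -15 9 0;0 -40 24 0;0 -72 43 0;0 -105 62 0;0 -138 82 0;0 -170 101 0;0 -203 121 0;0 -236 140 0;10 -265 158 0;20 -290 172 0;32 -305 181 0;39 -311 185 0;39 -311 185 0;39 -311 185 0;39 -311 185 0'; python3 - <<'E'
from h import *
k=get_calibration('wrist');im=snapshot('wrist')
for sg in (-1,1,0):
  b,o=fit(im,k,.444,.0862,[(.0315,.037)],.015,sg);print(b,goto(b[1],b[2],.016))
cv2.imwrite('pics/w13.png',o)
E
```

```text
time_s: 18.33
ee_pos: [0.4447, 0.0844, 0.1496]
tcp_rot: [[0.014, 0.004, -1.0], [-0.001, -1.0, -0.004], [-1.0, 0.001, -0.014]]
contact_force: [0.2, -0.5, 0.4]
grip_width: 0.999
(np.float32(97.85052), np.float64(0.444), np.float64(0.08620000000000001)) [133.8  -1.9   2.8]
(np.float32(69.80009), np.float64(0.447), np.float64(0.08720000000000001)) [133.8  -2.9  -0.2]
(np.float32(101.14888), np.float64(0.444), np.float64(0.08320000000000001)) [133.8   1.1   2.8]
```

View pics/w13.png

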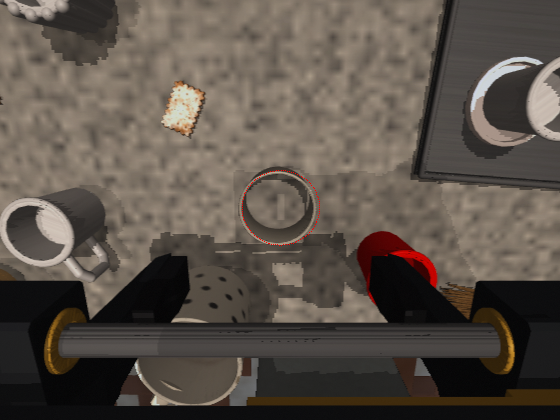

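Cutter fit is good: the rim is at about (280,206). The spotted mug and the red cup are close, so I'll compute clearances.

```bash
python3 - <<'E'
from h import *
kt=get_calibration('top');it=cv2.imread('pics/top0.png')
print('red rim',ray(kt,(303,297),.06),'red foot',ray(kt,(302,300),0))
for z in (.08,.1,.12): print('mug rim',z,[ray(kt,p,z).round(3) for p in ((234,304),(217,320),(251,320),(234,337))])
ks=get_calibration('scene')
for z in (.08,.1,.12):print('mug rim scene',z,[ray(ks,p,z).round(3) for p in ((318,267),(301,280),(335,280),(318,293))])
E
```

```text
red rim [ 0.39373861 -0.01316147] red foot [ 0.38160019 -0.01480336]
mug rim 0.08 [array([0.377, 0.154]), array([0.339, 0.194]), array([0.34 , 0.113]), array([0.3  , 0.153])]
mug rim 0.1 [array([0.379, 0.152]), array([0.342, 0.192]), array([0.342, 0.112]), array([0.303, 0.151])]
mug rim 0.12 [array([0.381, 0.151]), array([0.344, 0.189]), array([0.345, 0.111]), array([0.306, 0.15 ])]
mug rim scene 0.08 [array([0.365, 0.126]), array([0.366, 0.185]), array([0.31 , 0.121]), array([0.311, 0.178])]
mug rim scene 0.1 [array([0.357, 0.136]), array([0.357, 0.193]), array([0.302, 0.131]), array([0.304, 0.187])]
mug rim scene 0.12 [array([0.348, 0.146]), array([0.348, 0.202]), array([0.295, 0.141]), array([0.296, 0.196])]
```

Mug edge to gripper body is about 24 mm, and the red cup is also clear. Grasping.

```bash
python3 -m creep '20 -1 1 0;45 -2 1 0;75 -2 2 0;103 -2 2 0;123 -2 2 0;132 -2 2 0;136 -2 2 0;137 -2 2 0;137 -2 2 0;137 -2 2 0' && python3 -m creep '0 0 0 0;0 0 0 0;0 0 0 0;0 0 0 0;0 0 0 0;0 0 0 0;0 0 0 0' 1 15 && python3 -m creep '-5 0 0 0;-15 0 0 0;-35 0 0 0;-60 0 0 0;-80 0 0 0;-95 0 0 0;-105 0 0 0;-110 0 0 0;-110 0 0 0;-110 0 0 0'; python3 - <<'E'
from h import *
im=snapshot('wrist');cv2.imwrite('pics/w14.png',im[:,:,::-1]);print(goto(.5205,-.2145,.122))
E
```

```text
time_s: 19.22
ee_pos: [0.4459, 0.0863, 0.0138]
tcp_rot: [[0.017, 0.003, -1.0], [0.0, -1.0, -0.003], [-1.0, 0.0, -0.017]]
contact_force: [-1.1, -0.6, 0.0]
grip_width: 1.002
time_s: 19.8
ee_pos: [0.4461, 0.0864, 0.014]
tcp_rot: [[0.017, 0.003, -1.0], [0.0, -1.0, -0.003], [-1.0, 0.0, -0.017]]
contact_force: [-0.9, -0.8, 4.1]
grip_width: 0.689
time_s: 20.63
ee_pos: [0.4439, 0.0862, 0.1238]
tcp_rot: [[0.017, 0.003, -1.0], [-0.0, -1.0, -0.003], [-1.0, 0.0, -0.017]]
contact_force: [0.1, 0.1, 0.1]
grip_width: 0.687
[  2.7 301.  -75.9]
```

View pics/w14.png

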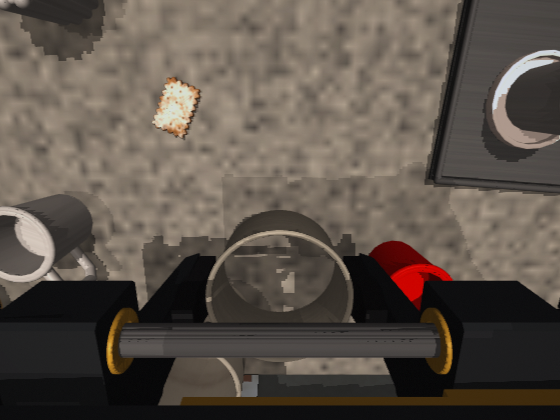

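Cutter held (rim at about (280,295)).

```bash
python3 -m creep '0 15 -4 0;0 40 -10 0;0 75 -19 0;0 112 -28 0;0 150 -38 0;0 188 -48 0;0 225 -57 0;0 260 -66 0;0 282 -72 0;0 295 -75 0;0 301 -77 0;0 301 -77 0;0 301 -77 0;0 301 -77 0'; python3 - <<'E'
from h import *
k=get_calibration('wrist');im=snapshot('wrist')
print(fit(im,k,.5205,-.2145,[(.044,.013)])[0])
cv2.imwrite('pics/w15.png',im[:,:,::-1]);print(goto(.522,-.2145,.025))
E
```

```text
time_s: 21.85
ee_pos: [0.5214, -0.2121, 0.1245]
tcp_rot: [[0.015, 0.006, -1.0], [0.001, -1.0, -0.006], [-1.0, -0.001, -0.015]]
contact_force: [-0.6, 0.2, -0.8]
grip_width: 0.69
(np.float32(270.02863), np.float64(0.5195), np.float64(-0.21549999999999997))
[99.6  2.2  1. ]
```

View pics/w15.png

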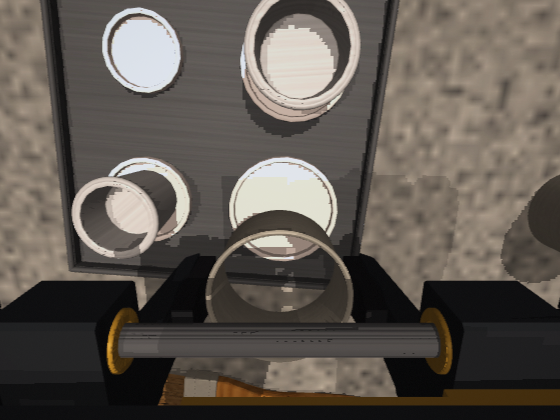

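Everything is clear and the cutter ring at (283,205) is in line. Lowering.

```bash
python3 -m creep '20 1 1 0;45 2 1 0;68 2 1 0;84 2 1 0;93 2 1 0;98 2 1 0;100 2 1 0;101 2 1 0;101 2 1 0;101 2 1 0' && python3 -m creep '1 0 0 0;2 0 0 0;2 0 0 0;2 0 0 0;2 0 0 0'; python3 - <<'E'
from h import *
im=snapshot('wrist');cv2.imwrite('pics/w16.png',im[:,:,::-1])
E
```

```text
time_s: 22.73
ee_pos: [0.5227, -0.2145, 0.0245]
tcp_rot: [[0.017, 0.006, -1.0], [0.0, -1.0, -0.006], [-1.0, -0.0, -0.017]]
contact_force: [0.6, -0.1, 0.3]
grip_width: 0.691
time_s: 23.15
ee_pos: [0.5227, -0.2145, 0.0225]
tcp_rot: [[0.017, 0.006, -1.0], [0.0, -1.0, -0.006], [-1.0, -0.0, -0.017]]
contact_force: [0.8, -0.8, -0.6]
grip_width: 0.688
```

View pics/w16.png

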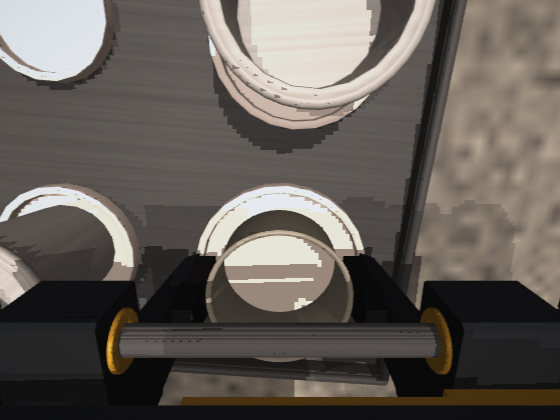

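```bash
python3 -m creep '1 0 0 0;2 0 0 0;2 0 0 0;2 0 0 0'
```

```text
time_s: 23.53
ee_pos: [0.5229, -0.2146, 0.021]
tcp_rot: [[0.017, 0.006, -1.0], [0.0, -1.0, -0.006], [-1.0, 0.0, -0.017]]
contact_force: [-1.5, 0.3, 6.1]
grip_width: 0.688
```

Contact at 6 N, so I release and rise.

```bash
python3 -m creep '0 0 0 0;0 0 0 0;0 0 0 0;0 0 0 0;0 0 0 0' -1 20 && python3 -m creep '-5 0 0 0;-15 0 0 0;-35 0 0 0;-65 0 0 0;-100 0 0 0;-135 0 0 0;-160 0 0 0;-165 0 0 0;-165 0 0 0'; python3 - <<'E'
from h import *
im=snapshot('wrist');cv2.imwrite('pics/w17.png',im[:,:,::-1])
print(goto(.504,.4098,.19))
E
```

```text
time_s: 23.95
ee_pos: [0.5229, -0.2145, 0.0209]
tcp_rot: [[0.017, 0.006, -1.0], [0.0, -1.0, -0.006], [-1.0, -0.0, -0.017]]
contact_force: [-0.0, -1.4, -0.0]
grip_width: 1.003
time_s: 24.7
ee_pos: [0.5214, -0.2151, 0.1886]
tcp_rot: [[0.021, 0.006, -1.0], [-0.002, -1.0, -0.006], [-1.0, 0.002, -0.021]]
contact_force: [0.7, 0.6, -0.6]
grip_width: 1.003
[  -4.  -624.6   12.6]
```

View pics/w17.png

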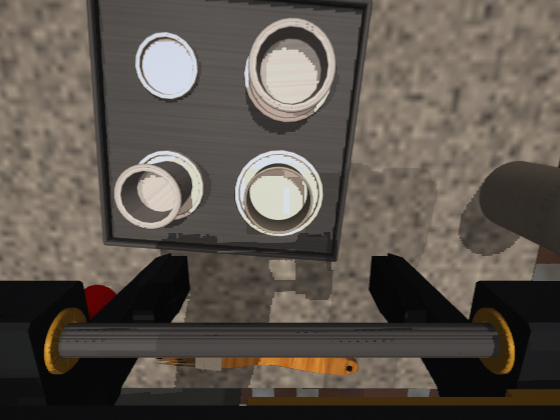

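The cutter sits in its ring at about (279,198). Now the small mould.

```bash
python3 -m creep '0 -15 1 0;0 -45 1 0;0 -85 2 0;0 -125 3 0;0 -165 4 0;0 -205 4 0;0 -245 5 0;0 -285 6 0;0 -325 7 0;0 -365 7 0;0 -405 8 0;0 -445 9 0;0 -485 10 0;0 -525 11 0;0 -560 11 0;0 -590 12 0;0 -612 12 0;0 -622 13 0;0 -625 13 0;0 -625 13 0' && python3 -m creep '0 0 0 0;0 0 0 0;0 0 0 0;0 0 0 0'; python3 - <<'E'
from h import *
k=get_calibration('wrist');im=snapshot('wrist')
b,o=fit(im,k,.504,.4098,[(.022,.06)]);print(b,goto(b[1],b[2],.03))
cv2.imwrite('pics/w18.png',o)
E
```

```text
time_s: 26.42
ee_pos: [0.5031, 0.4094, 0.1846]
tcp_rot: [[0.017, 0.006, -1.0], [-0.002, -1.0, -0.006], [-1.0, 0.003, -0.016]]
contact_force: [-0.0, -0.7, -0.6]
grip_width: 0.999
time_s: 26.75
ee_pos: [0.5037, 0.4082, 0.1847]
tcp_rot: [[0.017, 0.005, -1.0], [-0.003, -1.0, -0.005], [-1.0, 0.003, -0.017]]
contact_force: [-0.5, -0.2, 0.1]
grip_width: 1.002
(np.float32(134.28636), np.float64(0.502), np.float64(0.4088)) [154.7  -0.7   4.1]
```

View pics/w18.png

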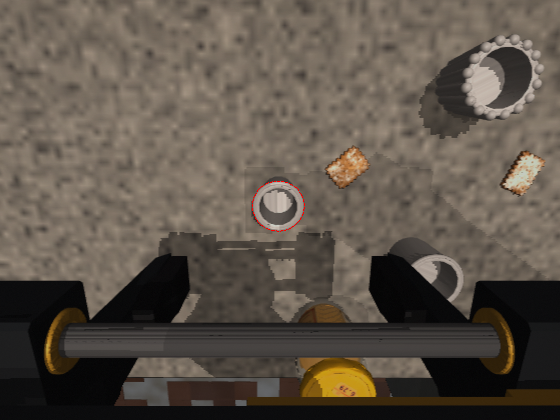

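The fit lies on the small mould's rim at about (278,205), and the neighbours are clear.

```bash
python3 -m creep '20 0 1 0;50 -1 2 0;80 -1 3 0;110 -1 3 0;135 -1 3 0;147 -1 3 0;153 -1 3 0;155 -1 3 0;155 -1 3 0;155 -1 3 0' && python3 -m creep '0 0 0 0;0 0 0 0;0 0 0 0;0 0 0 0;0 0 0 0;0 0 0 0;0 0 0 0;0 0 0 0' 1 20 && python3 -m creep '-5 0 0 0;-15 0 0 0;-35 0 0 0;-60 0 0 0;-85 0 0 0;-105 0 0 0;-118 0 0 0;-120 0 0 0;-120 0 0 0;-120 0 0 0'; python3 - <<'E'
from h import *
im=snapshot('wrist');cv2.imwrite('pics/w19.png',im[:,:,::-1]);print(goto(.640,-.1138,.15))
E
```

```text
time_s: 27.63
ee_pos: [0.5041, 0.41, 0.0314]
tcp_rot: [[0.019, 0.005, -1.0], [-0.001, -1.0, -0.005], [-1.0, 0.001, -0.019]]
contact_force: [-0.4, 0.9, -0.2]
grip_width: 1.001
time_s: 28.3
ee_pos: [0.5041, 0.4099, 0.0313]
tcp_rot: [[0.019, 0.005, -1.0], [-0.001, -1.0, -0.005], [-1.0, 0.001, -0.019]]
contact_force: [-0.2, -0.6, -0.3]
grip_width: 0.427
time_s: 29.13
ee_pos: [0.5013, 0.4094, 0.1502]
tcp_rot: [[0.017, 0.005, -1.0], [-0.002, -1.0, -0.005], [-1.0, 0.002, -0.017]]
contact_force: [-0.0, 0.2, -1.0]
grip_width: 0.421
[   3.6  523.7 -136.3]
```

View pics/w19.png

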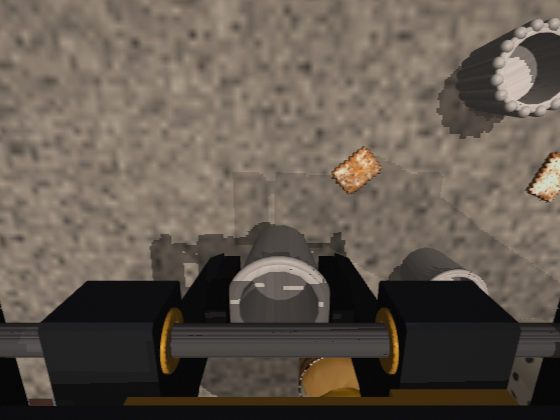

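Small mould held. Carrying it to its ring with the foot about 120 mm up, clear of the fluted mould.

```bash
python3 -m creep '0 12 -3 0;0 36 -9 0;0 70 -18 0;0 108 -28 0;0 146 -38 0;0 184 -48 0;0 222 -58 0;0 260 -68 0;0 298 -78 0;0 336 -87 0;0 374 -97 0;0 412 -107 0;0 450 -117 0;0 482 -125 0;0 505 -131 0;0 518 -135 0;0 524 -136 0;0 524 -136 0;0 524 -136 0;0 524 -136 0'; python3 - <<'E'
from h import *
k=get_calibration('wrist');im=snapshot('wrist')
print(fit(im,k,.638,-.1135,[(.028,.013)])[0])
cv2.imwrite('pics/w20.png',im[:,:,::-1]);print(goto(.640,-.1135,.042))
E
```

```text
time_s: 30.85
ee_pos: [0.6393, -0.1114, 0.1534]
tcp_rot: [[0.016, 0.008, -1.0], [-0.001, -1.0, -0.008], [-1.0, 0.001, -0.016]]
contact_force: [-0.1, 1.1, -0.5]
grip_width: 0.427
(np.float32(286.1662), np.float64(0.637), np.float64(-0.11349999999999999))
[111.6   1.8   1.3]
```

View pics/w20.png

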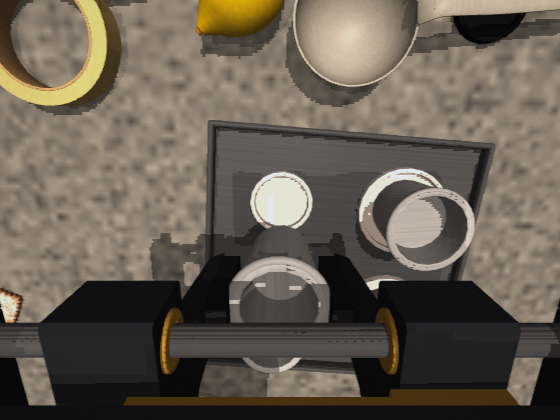

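```bash
python3 -m creep '20 1 1 0;45 2 1 0;70 2 1 0;90 2 1 0;102 2 1 0;108 2 1 0;111 2 1 0;112 2 1 0;112 2 1 0;112 2 1 0' && python3 -m creep '1 0 0 0;2 0 0 0;3 0 0 0;3 0 0 0;3 0 0 0'; python3 - <<'E'
from h import *
im=snapshot('wrist');cv2.imwrite('pics/w21.png',im[:,:,::-1])
E
```

```text
time_s: 31.73
ee_pos: [0.6412, -0.1137, 0.0428]
tcp_rot: [[0.018, 0.008, -1.0], [-0.002, -1.0, -0.008], [-1.0, 0.002, -0.018]]
contact_force: [-0.1, 0.2, -0.3]
grip_width: 0.424
time_s: 32.15
ee_pos: [0.6412, -0.1138, 0.0397]
tcp_rot: [[0.018, 0.008, -1.0], [-0.002, -1.0, -0.008], [-1.0, 0.002, -0.018]]
contact_force: [-0.5, -0.5, -0.9]
grip_width: 0.422
```

View pics/w21.png

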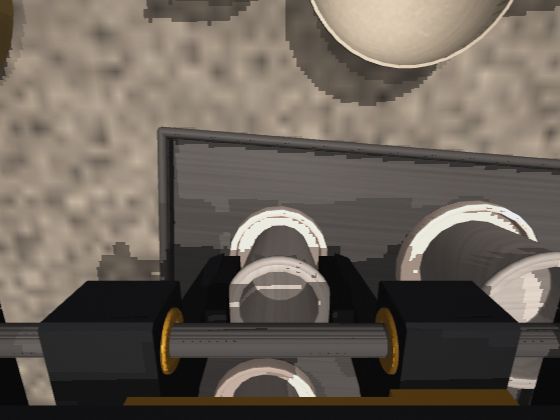

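```bash
python3 -m creep '1 0 0 0;2 0 0 0;2 0 0 0;2 0 0 0'
```

```text
time_s: 32.53
ee_pos: [0.6416, -0.1138, 0.0382]
tcp_rot: [[0.019, 0.008, -1.0], [-0.002, -1.0, -0.008], [-1.0, 0.002, -0.019]]
contact_force: [-0.7, 0.1, 3.4]
grip_width: 0.422
```

Contact at the expected height (TCP 38 mm, foot 7 mm). Releasing and rising.

```bash
python3 -m creep '0 0 0 0;0 0 0 0;0 0 0 0;0 0 0 0;0 0 0 0;0 0 0 0' -0.6 20 && python3 -m creep '-5 0 0 0;-15 0 0 0;-35 0 0 0;-65 0 0 0;-100 0 0 0;-135 0 0 0;-165 0 0 0;-190 0 0 0;-190 0 50 0;-190 0 90 0;-190 0 100 0;-190 0 100 0;-190 0 100 0;-190 0 100 0'; python3 - <<'E'
from h import *
im=snapshot('wrist');cv2.imwrite('pics/w22.png',im[:,:,::-1])
im=snapshot('scene');cv2.imwrite('pics/s22.png',cv2.resize(im[130:330,180:420,::-1],None,fx=3,fy=3))
it=snapshot('top');cv2.imwrite('pics/t22.png',cv2.resize(it[165:320,120:420,::-1],None,fx=2.6,fy=2.6,interpolation=cv2.INTER_CUBIC))
E
```

```text
time_s: 33.03
ee_pos: [0.6415, -0.1138, 0.0381]
tcp_rot: [[0.019, 0.008, -1.0], [-0.002, -1.0, -0.008], [-1.0, 0.002, -0.019]]
contact_force: [0.5, 0.8, 0.3]
grip_width: 0.799
time_s: 34.2
ee_pos: [0.5393, -0.1142, 0.2272]
tcp_rot: [[0.021, 0.008, -1.0], [-0.002, -1.0, -0.008], [-1.0, 0.002, -0.021]]
contact_force: [-0.2, 0.6, -0.2]
grip_width: 0.803
```

View pics/w22.png

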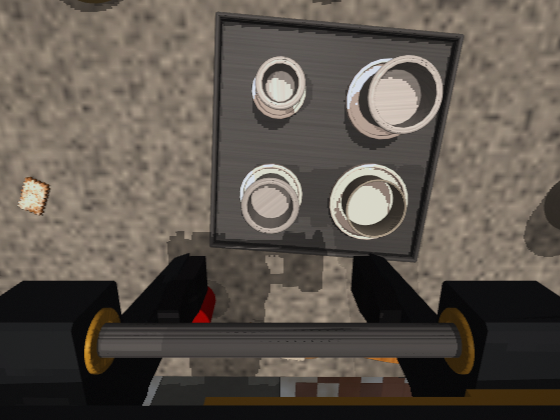

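View pics/s22.png

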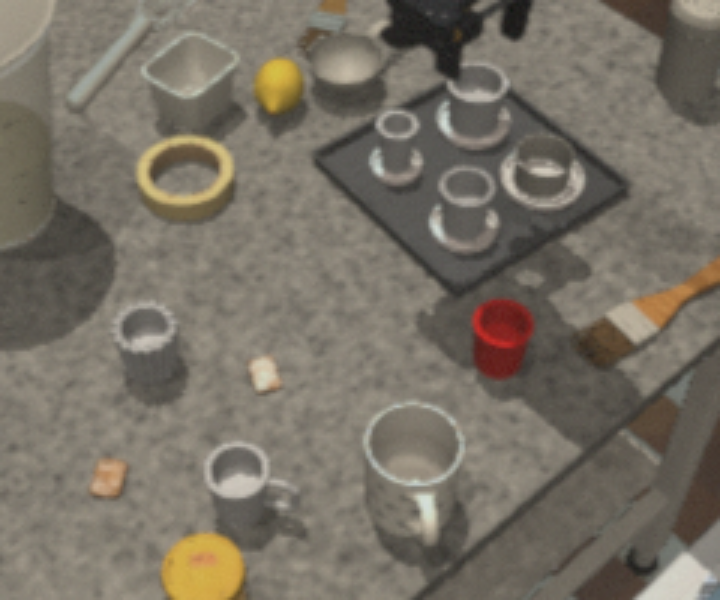

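View pics/t22.png

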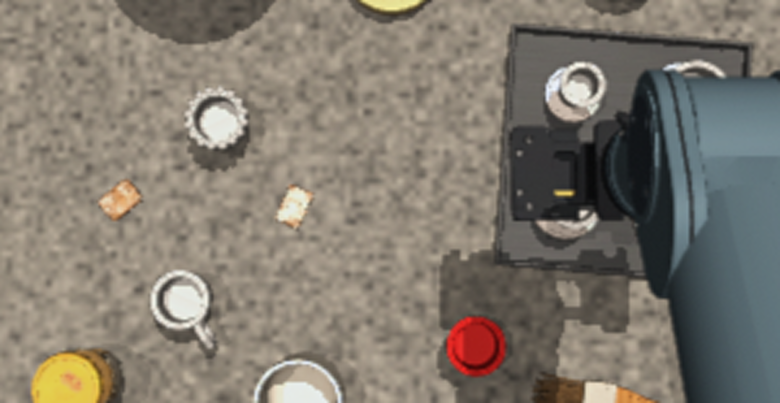

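All four stand in their rings. A last numeric check of each piece's rim against its ring:

```bash
python3 - <<'E'
from h import *
k=get_calibration('wrist');im=snapshot('wrist');o=im[:,:,::-1].copy()
for n,x,y,rr,pr,ph in [('s',.638,-.1135,.028,.022,.067),('m',.529,-.1056,.035,.028,.067),('l',.6295,-.2235,.040,.033,.067),('c',.520,-.215,.044,.0315,.044)]:
    a,_=fit(im,k,x,y,[(rr,.013)],.008);b,_=fit(im,k,x,y,[(pr,ph)],.011,0 if n=='c' else -1)
    print(n,np.round(a[1:],4),np.round(b[1:],4),'off mm',round(1000*np.hypot(a[1]-b[1],a[2]-b[2]),1))
    for (q,rad,h,c) in ((a,rr,.013,(0,255,0)),(b,pr,ph,(0,0,255))):
        for t in np.linspace(0,6.28,120): cv2.circle(o,tuple(np.round(proj(k,(q[1]+rad*np.cos(t),q[2]+rad*np.sin(t),h))).astype(int)),0,c,-1)
cv2.imwrite('pics/w23.png',cv2.resize(o[0:270,200:480],None,fx=2.2,fy=2.2))
E
```

```text
s [ 0.638  -0.1135] [ 0.64   -0.1145] off mm 2.2
m [ 0.527  -0.1056] [ 0.529  -0.1056] off mm 2.0
l [ 0.6295 -0.2235] [ 0.6305 -0.2245] off mm 1.4
c [ 0.519 -0.216] [ 0.522 -0.217] off mm 3.2
```

View pics/w23.png

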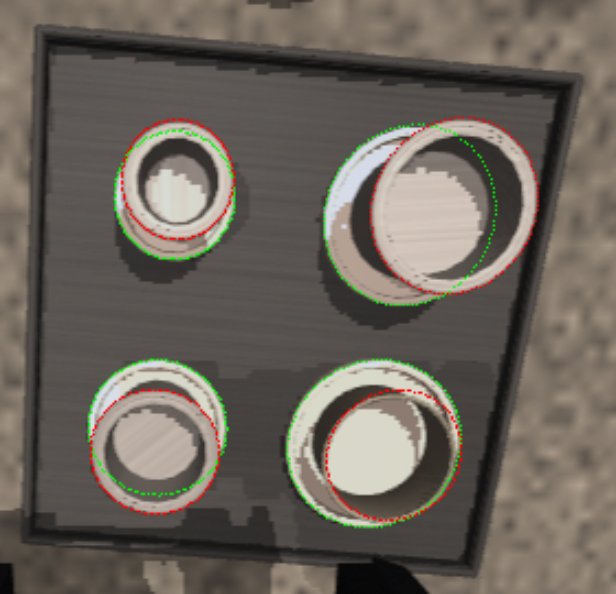

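The fits match the picture: rims at standing height and all offsets within about 3 mm. The look-alikes haven't moved. Handing in.

```bash
python3 -c "
from bench import r
print(r.sense()['time_s']);print(r.finish_job())"
```

```text
34.4
the job is handed in; nothing more can be done
None
```

The job is handed in at 34.4 s of the 112 s allowed, and the hand-in gave no verdict. I took the medium mould out of the large one. The medium, large, cutter and small pieces were then each stood in their own ring, lowered until contact with the ring floor and released.

- **Placement:** In the last wrist picture each rim fitted at standing height. Offsets from the ring centres were 2.2 mm (small), 2.0 mm (medium), 1.4 mm (large) and 3.2 mm (cutter), against the 12 mm allowed. The camera calibration is good to about 2 mm.
- **Look-alikes:** The fluted mould and handled cup were never approached. They stand upright and look unmoved by eye in the final scene and top pictures; I did not measure this.
- **Forces:** The highest reading at the end of a move was about 20 N, when the medium mould met its ring floor. The gripper was raised clear with nothing held before handing in.
- **Checks that disagreed:** One fit of the large mould just after its release was about 10 mm off, because it had locked onto the ring edge. An earlier top-camera fit of it was poor too, with the arm overhead. The cleaner final fit settled the first.

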